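Weigh a carton of fittings on the spring scale

ROBOT

A 6-joint arm with a two-finger parallel gripper is mounted at the origin on a cart in front of the work surface, level with it; the furniture and walls round the work are solid. World frame = base frame: x ahead of the robot, y to its left, z up, the work surface at z = 0. Lengths are in m, angles in rad, forces in N, time in s.
With the tool pointing down it reaches from about 0.375 to 0.825 m from the base axis. Payload 5.5 kg.
Tool frame: the origin (TCP) lies between the finger pads; the fingertips stand 11 mm ahead of it and the grasp point (between the pads) lies 8 mm behind it; z points along the fingers, y is the direction in which the jaws open and shut (so a half turn about z gives the same grasp; the last joint's range is limited). The gripper opens to 85 mm and grips with 20 to 120 N. Pads are 22 mm wide; open, the fingers measure 114 mm over their backs; the gripper's body (76 mm by 85 mm) begins 54 mm behind the grasp point. The pads swing forward as they close: fully open they stand 13 mm farther back than shut.
Start: joints at [1.331, 0.314, -0.047, 1.21, 0, 1.571], TCP at [0.143, 0.583, 0.242] pointing down, gripper open.
Joint ranges: [-2.67, 2.67], [-0.69, 1.73], [-1.03, 1.25], [-2.08, 2.16], [-1.42, 1.45], [-3.14, 3.14]. Speed limits (rad/s): [2.39, 2.39, 3.01, 3.14, 3.14, 3.14].

INTERFACE

Orientations are given as a unit quaternion [x, y, z, w].
In Python, from rig import ctrl gives the robot as it stands. Calls block until the motion is done:
- ctrl.goto(position, orientation): joint-space move of the TCP to a pose.
- ctrl.move_linear(position, frame=None, v=0.15, f_stop=None): straight line of the TCP; frame=None keeps the orientation; v is the mean speed in m/s. With f_stop (N) it stops when the force on the tool has changed by that much, and returns True; else False.
- ctrl.move_j(angles): joint-space move.
- ctrl.ungrasp() and ctrl.close_gripper(force=None): open the fingers fully, or close them until they stop; force is the grip in N (None keeps the last).
- ctrl.dwell(seconds).
- ctrl.inverse_kinematics(position, orientation): joint angles nearest the present ones, or None.
- ctrl.get_state(): the state.
- ctrl.camera(name): name is "scene" or "top"; returns the picture (480x640x3 uint8, blue, green, red); there is no depth.
- ctrl.get_calibration(name): a dict with "fx", "fy", "cx", "cy" (pixels), "cam_to_world" (4x4, takes a point from camera to world coordinates). Camera axes: x right, y down, z forward; pixel columns grow to the right and rows downward; lengths in m; the calibration is good to about 2 mm. A picture is of the moment at which its call begins. get_calibration takes no time and is no camera call.
A pose or a line that the arm cannot do raises ctrl.IKError and nothing moves.
- ctrl.finish_job(): hands the job in, once; it reports no verdict.
The state is a dict: "t": time; "joint_pos": joint angles; "qvel": joint speeds; "joint_efforts": joint torques, N m; "tool_pos": TCP position; "orientation": TCP orientation; "contact_force": force on the tool from outside, world axes, zero at the start; "torque": the same for the moment, N m; "gripper_width": finger opening in m.
Only numpy, scipy, OpenCV 4.12 (cv2) and the standard library are available. Lean on these libraries where they do the work, as an engineer would, in place of code of your own. Each camera call takes 0.05 s, during which the arm holds its last target.

TASK

Weigh the carton of fittings: lift the orange tote it stands in by its wooden grip and hang the tote's steel bar in both hooks of the spring scale. Let the load down slowly and keep hold until the scale alone carries all of the weight, so that on letting go the pointer neither drops nor springs up, then leave the tote hanging at rest with the carton in it. Do not push the scale into its red zone or jerk it, and leave the tape measure, the pencil and the sanding block where they are.

Things in the scene. Friction and masses are not known exactly. Their poses are not given: they have to be found in the camera images.
- tote: Orange open tote, 100 x 138 mm, 40 high, on the table. Origin: centre of underside; y along its long side, z up. A fixed steel bail rises at y = +-69 mm to a level bar (10 mm round, along y, axis 140 mm up). The bar's middle 52 mm wears a wooden grip 18 mm wide (x) and 18 high. Tote 0.25 kg; with the carton 0.33 to 0.80 kg, unknown, different at each start.
- tote_bar (a point): Centre of the wooden grip, on the axis of the bail's bar, 140 mm above the tote's underside; axes as the tote's. To hang it, bring the bar over the hooks from the stand's front (-x): from the sides or behind, bail or tote would strike the hooks. Held by the grip between the hooks, it can be let go and the hand drawn straight up.
- carton: Small blue and white carton with red edge, 104 x 71 x 54 mm, filled with fittings (weight unknown, 0.08 to 0.55 kg). It stands loose in the tote, its top 58 mm above the tote's underside. Origin: centre of its underside; its long side (own x) lies along the tote's y.
- scale_stand: Spring scale stand, fixed. Origin: on the table right below the hook notches; x from the notches to the mast, y across. Steel mast with blue cap (36 mm across, top 355 mm up) 125 mm behind the notches (+x); grey foot 12 mm high with bars below the hooks at y = +-90 mm; white plate beside the mast (y 45 to 100 mm) with a black tick each 100 g and a red zone at its lower end.
- hook_seat (a point): Midway between the hooks, where the seated bar's axis lies; moves with the hooks, 281 mm up when unloaded; axes as the stand's. The hooks, 8 mm wires at y = +-45 mm (74 mm free between), run from the blue carriage toward -x, each with an open V notch 48 mm wide along x, 18 deep, that guides the bar in. Wires and tips end 17 mm above this point: a bar axis 23 mm above it clears them.
- hook (a joint): Travel of hooks and red pointer down the mast (m): 0 unloaded, grows downward 12.3 mm per 100 g hung on (spring 80 N/m, lightly damped, no lock). Red zone from 0.115, stop at 0.125. Delicate: it must never travel faster than 0.07 m/s up or down, also just after letting go, which allows about 0.6 N left unbalanced at that moment.
- tape_measure: Yellow tape measure, 60 x 80 x 66 mm high, loose on the table between tote and stand. Origin: centre of its underside. Leave alone.
- pencil: Red flat carpenter's pencil, 178 x 44 x 9 mm with its turn, loose on the table. Origin: centre of its underside. Leave alone.
- sanding_block: Brown sanding block, 126 x 97 x 24 mm, loose on the table. Origin: centre of its underside. Leave alone.
Things that resemble listed ones, but are neither listed nor needed, are in the scene too. Several things have the shape of the tote; the one meant has the colours described above.

How it is judged:
By the outcome, as a careful person would: the job done as asked, in the order asked, and still so for the second after the job is handed in, with the robot touching nothing.
It also fails if it takes over 64 s, if anything falls off the work surface, if the arm or the gripper's body presses on something with over 40 N, if the wrist force passes 120 N, or if a joint passes its speed limit or range.

## Working session

There is one attempt and no reset: what is moved stays moved. The work goes in short steps, each a Python script; the robot and the scene stay as the last script left them, time stands still between calls to the robot, and variables do not carry over. Pictures are saved under pics/ and viewed, and the job is handed in when it is done.

```bash
mkdir -p pics; ls; python3 - <<'E'
from rig import ctrl
import cv2,numpy as np
for n in("scene","top"):
    cv2.imwrite(f"pics/{n}0.png",ctrl.camera(n))
    c=ctrl.get_calibration(n);print(n,c["fx"],c["fy"],c["cx"],c["cy"],np.round(c["cam_to_world"],4).tolist())
s=ctrl.get_state();print({k:np.round(v,3).tolist() for k,v in s.items()})
E
```

```text
pics
scene 549.5765628623006 549.5765628623006 325.79664683985357 236.69891501348536 [[0.5415, -0.4955, 0.6792, -0.4811], [-0.8407, -0.309, 0.4448, -0.577], [-0.0105, -0.8118, -0.5839, 1.0436], [0.0, 0.0, 0.0, 1.0]]
top 458.24648546913375 458.24648546913375 317.8845152776081 233.8898225069145 [[0.0524, -0.9757, 0.2128, 0.3564], [-0.9986, -0.0518, 0.0085, 0.0819], [0.0027, -0.213, -0.9771, 1.1489], [0.0, 0.0, 0.0, 1.0]]
{'t': 0.1, 'joint_pos': [1.331, 0.314, -0.048, 1.21, 0.0, 1.571], 'qvel': [0.0, -0.0, 0.001, -0.001, 0.001, 0.0], 'joint_efforts': [-0.0, -54.077, 34.054, 0.011, 0.0, 0.0], 'tool_pos': [0.142, 0.582, 0.242], 'orientation': [0.12, 0.993, -0.001, -0.0], 'contact_force': [-0.348, 0.043, 0.188], 'torque': [0.015, -0.002, 0.012], 'gripper_width': 0.085}
```

View pics/scene0.png

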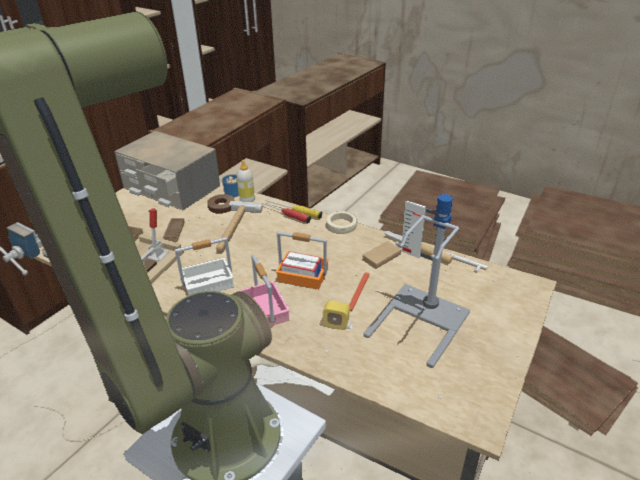

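View pics/top0.png

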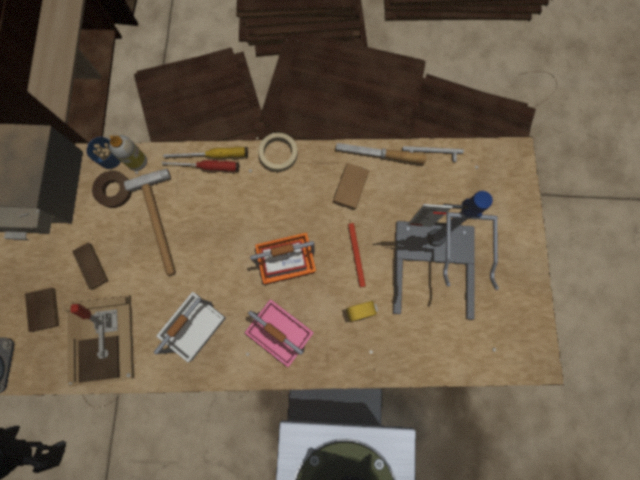

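Candidates for the tote in the top picture are orange (285,258, blue/white carton inside), white (190,327) and pink (280,332). Orange fits the description. I'll check it and the stand in close crops.

```bash
python3 - <<'E'
import cv2,numpy as np
t=cv2.imread("pics/top0.png");s=cv2.imread("pics/scene0.png")
a=cv2.resize(t[225:295,240:330],None,fx=6,fy=6,interpolation=cv2.INTER_CUBIC)
cv2.imwrite("pics/c_tote_top.png",a)
cv2.imwrite("pics/c_tote_scene.png",cv2.resize(s[220:300,260:350],None,fx=6,fy=6,interpolation=cv2.INTER_CUBIC))
cv2.imwrite("pics/c_stand_top.png",cv2.resize(t[180:330,380:510],None,fx=4,fy=4,interpolation=cv2.INTER_CUBIC))
cv2.imwrite("pics/c_stand_scene.png",cv2.resize(s[185:375,355:495],None,fx=3,fy=3,interpolation=cv2.INTER_CUBIC))
E
```

```text
(no output)
```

View pics/c_tote_top.png

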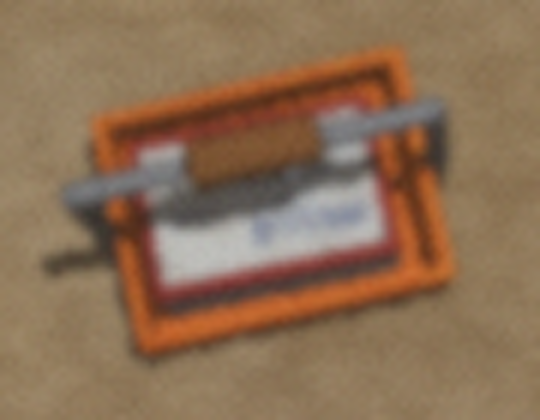

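View pics/c_tote_scene.png

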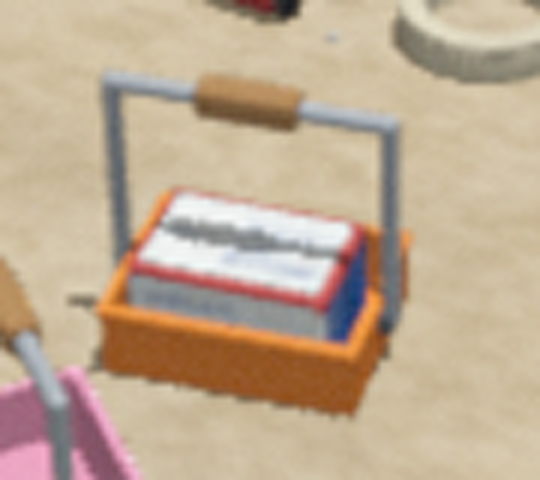

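View pics/c_stand_top.png

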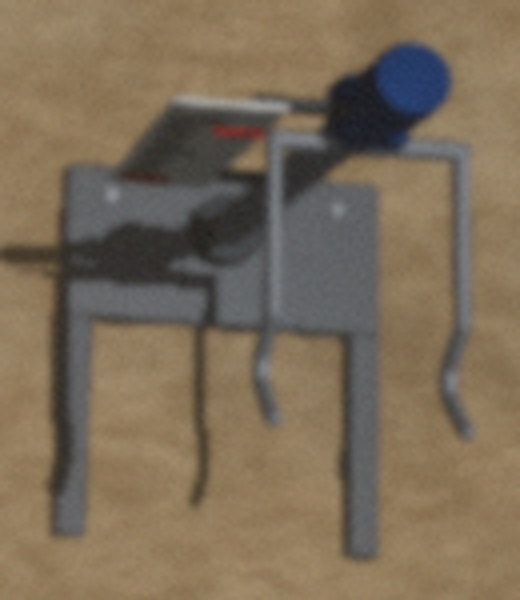

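View pics/c_stand_scene.png

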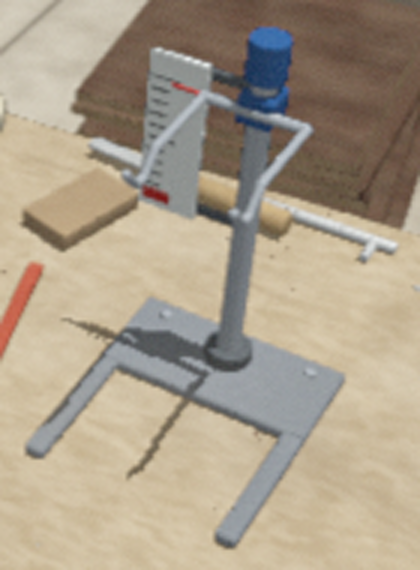

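The crop confirms the orange tote with the blue/white carton and red edge. In the top picture its bar ends are at (252,257) and (313,243). The stand's hooks are empty. Next I'll fit both poses.

```bash
cat > h.py <<'E'
from rig import ctrl
import cv2,numpy as np
from scipy.optimize import least_squares
C={n:ctrl.get_calibration(n) for n in("scene","top")}
def proj(n,P):
    c=C[n];M=np.linalg.inv(c["cam_to_world"]);q=M[:3,:3]@np.asarray(P)+M[:3,3]
    return np.array([c["fx"]*q[0]/q[2]+c["cx"],c["fy"]*q[1]/q[2]+c["cy"]])
def unproj(n,uv,z):
    c=C[n];T=np.array(c["cam_to_world"]);d=T[:3,:3]@[(uv[0]-c["cx"])/c["fx"],(uv[1]-c["cy"])/c["fy"],1]
    return T[:3,3]+d*(z-T[2,3])/d[2]
def tf(p,L):
    c,s=np.cos(p[2]),np.sin(p[2]);return [p[0]+c*L[0]-s*L[1],p[1]+s*L[0]+c*L[1],L[2]]
E
cat > fit.py <<'E'
from h import *
np.set_printoptions(precision=4,suppress=True)
b=.069
T=[("top",(252,257.2),(0,b+.003,.14)),("top",(312.8,243),(0,-b-.003,.14)),("top",(282.2,250.8),(0,0,.14)),
("top",(256.3,244.7),(.05,.069,.04)),("top",(307,233.7),(.05,-.069,.04)),("top",(315.3,270.3),(-.05,-.069,.04)),
("scene",(278,233),(0,b,.14)),("scene",(325.8,240.5),(0,-b,.14)),("scene",(301.3,236.8),(0,0,.14)),
("scene",(277.3,272),(-.05,.069,.04)),("scene",(319.2,278.3),(-.05,-.069,.04)),("scene",(318.7,288.3),(-.05,-.069,0))]
r=lambda p:np.concatenate([proj(n,tf(p,L))-uv for n,uv,L in T])
o=least_squares(r,[.4,.1,.2],loss="soft_l1");print("tote",o.x);print(r(o.x).reshape(-1,2))
S=[("top",(483,199.2),(.125,0,.355)),("scene",(445,199),(.125,0,.355)),("scene",(431,301.7),(.125,0,.02)),
("top",(397,313.7),(3,.09,.012)),("top",(470.2,319.2),(3,-.09,.012)),("scene",(367.7,335),(3,.09,.012)),("scene",(431,365),(3,-.09,.012)),
("top",(400,261.3),(4,.09,.012)),("top",(470,264),(4,-.09,.012)),
("top",(445.5,271),(0,.045,.272)),("top",(492.5,275),(0,-.045,.272)),("top",(448.7,285),(5,.045,.29)),("top",(497,288.7),(5,-.045,.29)),]
def r2(p):
    f=lambda L:(p[int(L[0])],)+L[1:] if L[0]>=3 else L
    return np.concatenate([proj(n,tf(p,f(L)))-uv for n,uv,L in S])
o=least_squares(r2,[.45,-.3,0,-.05,.06,-.03],loss="soft_l1");print("stand",o.x);print(r2(o.x).reshape(-1,2))
for n,uv in(("tape",(361,311)),("pencil",(357,255))): print(n,unproj("top",uv,.066 if n=="tape" else .005))
E
python3 fit.py
```

```text
tote [0.534  0.1694 0.2853]
[[-1.8785  0.586 ]
 [ 0.2678  0.1777]
 [-0.4909 -0.3447]
 [-3.2918 -0.1333]
 [ 0.5845 -1.7203]
 [ 1.5746  0.7127]
 [ 0.5611 -0.1484]
 [-0.7846  0.0408]
 [ 0.2445 -0.1441]
 [-2.6982 -1.1973]
 [ 1.1883  0.8901]
 [ 1.9152  1.5862]]
stand [ 0.4844 -0.2047 -0.0084 -0.0726  0.0616 -0.0269]
[[ 0.2097 -0.1103]
 [ 0.8302 -2.6585]
 [ 0.5003 -0.6906]
 [ 0.8446  0.9148]
 [ 1.3366 -0.0328]
 [-0.8809 -0.5853]
 [ 0.314  -1.427 ]
 [-0.8899 -0.8531]
 [ 0.9714  0.7984]
 [ 0.0077  1.3714]
 [-0.1378  0.2182]
 [-0.5746  0.3893]
 [-0.7437 -0.3723]]
tape [ 0.4137 -0.0188  0.066 ]
pencil [ 0.5562 -0.0098  0.005 ]
```

```bash
cat >> fit.py <<'E'
P=[unproj("top",u,.14) for u in((252,257.2),(312.8,243),(282.2,250.8))]
Q=[unproj("scene",u,.14) for u in((278,233),(325.8,240.5),(301.3,236.8))]
for X in(P,Q):
    d=X[0]-X[1];print("bar",X[2],(X[0]+X[1])/2,np.linalg.norm(d),np.arctan2(-d[0],d[1]))
# overlays
t=cv2.imread("pics/top0.png");s=cv2.imread("pics/scene0.png")
pt=[.534,.169,.27];ps=[.4844,-.2047,-.0084]
def box(x,y,z):return [((a*x,-y,z),(a*x,y,z)) for a in(-1,1)]+[((-x,a*y,z),(x,a*y,z)) for a in(-1,1)]
LT=box(.05,.069,.04)+box(.05,.069,0)+[((0,-.069,.14),(0,.069,.14)),((0,-.069,.04),(0,-.069,.14)),((0,.069,.04),(0,.069,.14))]
LS=[]
for a in(-.045,.045): LS+=[((-.024,a,.294),(0,a,.272)),((0,a,.272),(.024,a,.294)),((.024,a,.294),(.09,a,.294))]
for a in(-.09,.09): LS+=[((-.07,a,.012),(.06,a,.012))]
LS+=[((.125,0,.012),(.125,0,.355))]
for n,im,bx in(("top",t,None),("scene",s,None)):
    big=cv2.resize(im,None,fx=4,fy=4,interpolation=cv2.INTER_CUBIC)
    for p,LL,c in((pt,LT,(0,255,0)),(ps,LS,(255,0,255))):
        for A,B in LL:
            a,b=[tuple(int(v) for v in (proj(n,tf(p,q))+.5)*4) for q in(A,B)];cv2.line(big,a,b,c,1)
    r={"top":[(225,295,240,330),(180,330,380,510)],"scene":[(220,300,260,350),(185,375,355,495)]}[n]
    cs=[big[4*a:4*b,4*c:4*d] for a,b,c,d in r];h=600
    cs=[cv2.resize(c,None,fx=min(1,600/c.shape[0]),fy=min(1,600/c.shape[0])) for c in cs]
    W=np.zeros((600,sum(c.shape[1] for c in cs),3),np.uint8);x=0
    for c in cs:W[:c.shape[0],x:x+c.shape[1]]=c;x+=c.shape[1]
    print(W.shape);cv2.imwrite(f"pics/ov_{n}.png",W[:, :800] if W.shape[1]>800 else W)
E
python3 fit.py|tail -5
```

```text
pencil [ 0.5562 -0.0098  0.005 ]
bar [0.5333 0.1683 0.14  ] [0.535  0.1677 0.14  ] 0.1391731906618691 0.28675717939148876
bar [0.5331 0.1696 0.14  ] [0.534 0.169 0.14 ] 0.14135112166430933 0.2986859695952389
(600, 880, 3)
(600, 802, 3)
```

View pics/ov_top.png

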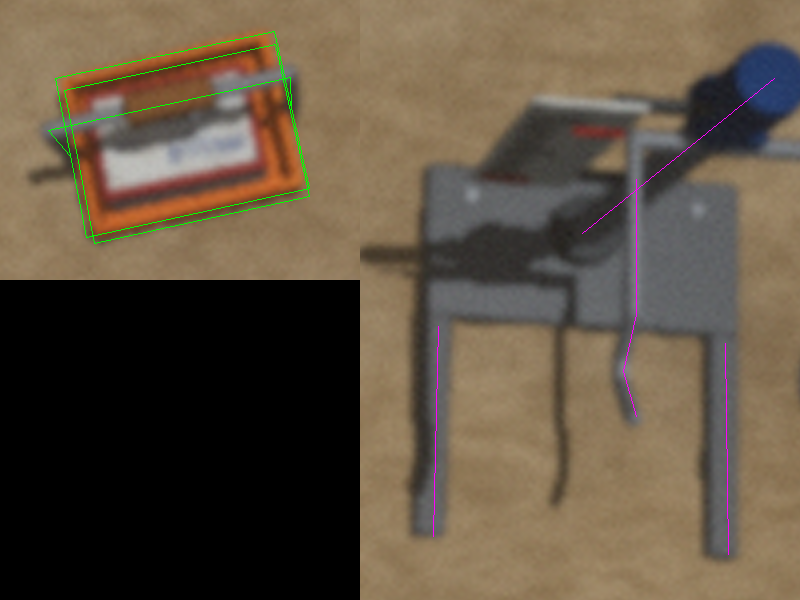

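View pics/ov_scene.png

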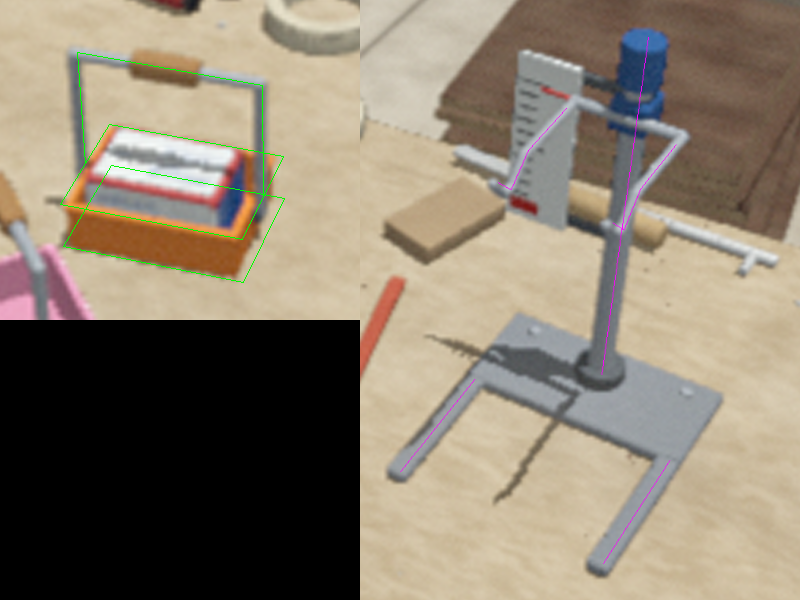

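```bash
cat >> h.py <<'E'
np.set_printoptions(precision=3,suppress=True)
def quat(yaw,k=0):
    a=(yaw+np.pi/2)/2+k*np.pi/2;return [float(np.cos(a)),float(np.sin(a)),0.,0.]
BAR=np.array([.5345,.169,.14]);TY=.29
SP=np.array([.485,-.204,-.01])
def seat(dx,z): c,s=np.cos(SP[2]),np.sin(SP[2]);return [SP[0]+c*dx,SP[1]+s*dx,z]
def F(n=5):
    f=[]
    for _ in range(n): f.append(ctrl.get_state()["contact_force"]);ctrl.dwell(.04)
    return np.mean(f,0)
E
python3 - <<'E'
from h import *
for k in(0,1):
    for p,y in((BAR+[0,0,.1],TY),(BAR-[0,0,.008],TY),(seat(-.11,.31),SP[2]),(seat(0,.31),SP[2]),(seat(0,.17),SP[2])):
        print(k,p,ctrl.inverse_kinematics(list(p),quat(y,k)))
E
```

```text
0 [0.534 0.169 0.24 ] [ 0.306  0.24  -0.15   1.181  0.     1.587]
0 [0.534 0.169 0.132] [ 0.306  0.309 -0.315  0.948  0.     1.587]
0 [np.float64(0.3750054999541668), np.float64(-0.20290001833324164), 0.31] [-0.496 -0.036 -0.3    1.307  0.     1.085]
0 [np.float64(0.485), np.float64(-0.204), 0.31] [-0.398  0.155 -0.096  1.32   0.     1.183]
0 [np.float64(0.485), np.float64(-0.204), 0.17] [-0.398  0.217 -0.343  1.01   0.     1.183]
1 [0.534 0.169 0.24 ] [ 0.306  0.24  -0.15   1.181  0.    -1.555]
1 [0.534 0.169 0.132] [ 0.306  0.309 -0.315  0.948  0.    -1.555]
1 [np.float64(0.3750054999541668), np.float64(-0.20290001833324164), 0.31] [-0.496 -0.036 -0.3    1.307  0.    -2.057]
1 [np.float64(0.485), np.float64(-0.204), 0.31] [-0.398  0.155 -0.096  1.32   0.    -1.959]
1 [np.float64(0.485), np.float64(-0.204), 0.17] [-0.398  0.217 -0.343  1.01   0.    -1.959]
```

```bash
python3 - <<'E'
from h import *
ctrl.goto([.5345,.169,.25],quat(TY))
ctrl.dwell(.2);print("F free",F())
print("hit",ctrl.move_linear([.5345,.169,.132],v=.12,f_stop=4))
for n in("top","scene"): cv2.imwrite(f"pics/{n}1.png",ctrl.camera(n))
s=ctrl.get_state();print(s["t"],s["tool_pos"],s["contact_force"])
t=cv2.imread("pics/top1.png")[215:305,230:340];c=cv2.imread("pics/scene1.png")[170:300,240:360]
cv2.imwrite("pics/g1.png",np.hstack([cv2.resize(t,(400,327)),cv2.resize(c,(302,327))]))
E
```

```text
F free [-0.063  0.222  0.138]
hit False
3.7917 [0.535 0.169 0.133] [ 0.76   0.392 -0.621]
```

View pics/g1.png

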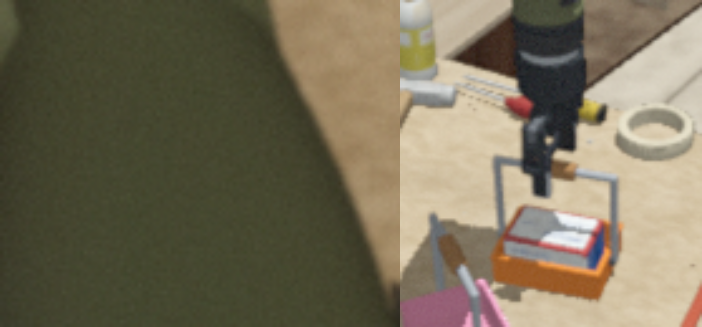

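The finger straddles the grip near crop pixel (540,165), which is centred once parallax is allowed for. I'll close the gripper and lift.

```bash
python3 - <<'E'
from h import *
print("F pre",F())
ctrl.close_gripper(60)
s=ctrl.get_state();print(s["gripper_width"],s["contact_force"])
ctrl.move_linear([.5345,.169,.162],v=.05)
ctrl.dwell(.3);print("F lifted",F(8),ctrl.get_state()["torque"],ctrl.get_state()["t"])
cv2.imwrite("pics/scene2.png",ctrl.camera("scene"))
c=cv2.imread("pics/scene2.png")[150:310,230:370]
cv2.imwrite("pics/g2.png",cv2.resize(c,None,fx=3.5,fy=3.5))
E
```

```text
F pre [ 0.009  0.194 -0.635]
0.01684597020488635 [ 1.485  0.695 -0.411]
F lifted [-0.019  0.06  -4.362] [0.01  0.021 0.019] 6.0083
```

View pics/g2.png

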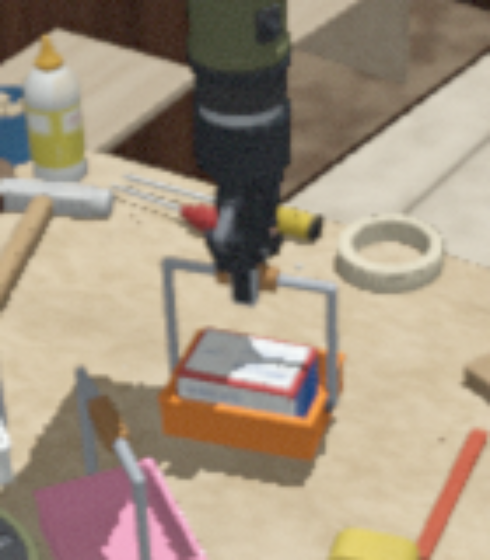

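The tote is lifted level with the carton inside, at about 4 N. The force bias shifted between poses, so I'll measure its noise before trusting it.

```bash
python3 - <<'E'
from h import *
def samp(n):
    f=[]
    for _ in range(n): f.append(ctrl.get_state()["contact_force"]);ctrl.dwell(.02)
    f=np.array(f);print(f.mean(0),f.std(0)); return f
f=samp(25);print(f[:,2])
ctrl.move_linear([.5345,.169,.25],v=.12);ctrl.dwell(.3);f=samp(25);print(f[:,2])
ctrl.move_linear([.5345,.169,.32],v=.12);ctrl.dwell(.3);samp(25)
print(ctrl.get_state()["t"])
E
```

```text
[-0.027 -0.132 -4.287] [0.508 0.562 0.433]
[-5.142 -4.272 -4.774 -4.278 -3.909 -4.247 -4.705 -4.08  -4.787 -4.024
 -3.711 -4.87  -3.973 -4.369 -5.177 -4.14  -3.653 -4.361 -3.713 -3.937
 -4.481 -4.668 -3.752 -4.187 -3.963]
[-0.221 -0.191 -4.485] [0.556 0.517 0.427]
[-4.695 -4.467 -4.308 -5.124 -4.459 -4.095 -3.767 -4.192 -4.329 -4.516
 -4.996 -4.861 -4.507 -4.362 -3.73  -3.981 -4.403 -3.733 -4.774 -5.228
 -5.149 -4.499 -4.416 -5.119 -4.406]
[ 0.164 -0.096 -4.207] [0.573 0.568 0.527]
9.525
```

Noise is white (sd about 0.5 N per sample), so averaging works. W is about 4.3 N, so I expect roughly 53 mm of travel. Now I'll carry the tote round to the stand's front.

```bash
python3 - <<'E'
from h import *
ctrl.move_linear([.41,.05,.32],quat(.12),v=.12)
p=seat(-.10,.32);ctrl.move_linear(p,quat(SP[2]),v=.12)
ctrl.dwell(.3);print(F(20),ctrl.get_state()["tool_pos"],ctrl.get_state()["t"])
for n in("top","scene"): cv2.imwrite(f"pics/{n}3.png",ctrl.camera(n))
t=cv2.imread("pics/top3.png")[180:340,380:520];c=cv2.imread("pics/scene3.png")[150:350,330:490]
cv2.imwrite("pics/g3.png",np.hstack([cv2.resize(t,(400,457)),cv2.resize(c,(366,457))]))
E
```

```text
[ 0.154 -0.099 -4.273] [ 0.385 -0.203  0.32 ] 14.5083
```

View pics/g3.png

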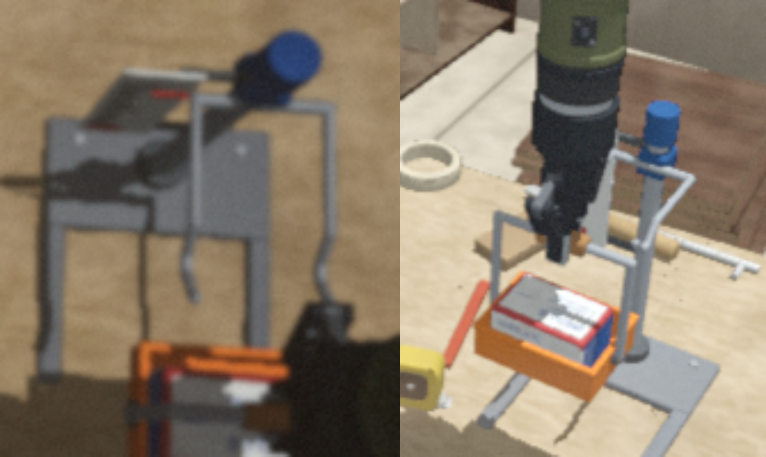

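```bash
python3 - <<'E'
from h import *
u=[(135)/2.857+380-.3,(411)/2.857+180-.3]
print(u,unproj("top",u,.328))
# scene: bar ends
for q in((497,215),(633,264),(565,240)): 
    v=((q[0]-400)/2.2875+330-.3,q[1]/2.285+150-.3);print(v,unproj("scene",v,.328))
E
```

```text
[426.9523626181309, 323.55719285964295] [ 0.384 -0.111  0.328]
(372.10437158469944, 243.79190371991245) [ 0.383 -0.132  0.328]
(431.5579234972677, 265.23610503282276) [ 0.382 -0.273  0.328]
(401.8311475409836, 254.7328227571116) [ 0.382 -0.205  0.328]
```

The bar is centred on the hooks (scene view: bar centre y ≈ -0.203, ends at -0.132 and -0.273). Moving over the notches, then starting to lower.

```bash
python3 - <<'E'
from h import *
print(ctrl.move_linear(seat(0,.315),v=.08,f_stop=6))
cv2.imwrite("pics/scene4.png",ctrl.camera("scene"))
ctrl.move_linear(seat(0,.288),v=.04)
print(F(12))
ctrl.move_linear(seat(0,.258),v=.02)
ctrl.dwell(.3);print(F(20),ctrl.get_state()["tool_pos"],ctrl.get_state()["t"])
cv2.imwrite("pics/scene5.png",ctrl.camera("scene"))
cv2.imwrite("pics/g5.png",np.hstack([cv2.resize(cv2.imread(f"pics/scene{i}.png")[150:350,340:490],(390,520)) for i in(4,5)]))
E
```

```text
False
[-0.074 -0.022 -4.098]
[-0.494  0.37  -3.086] [ 0.485 -0.204  0.258] 20.1667
```

View pics/g5.png

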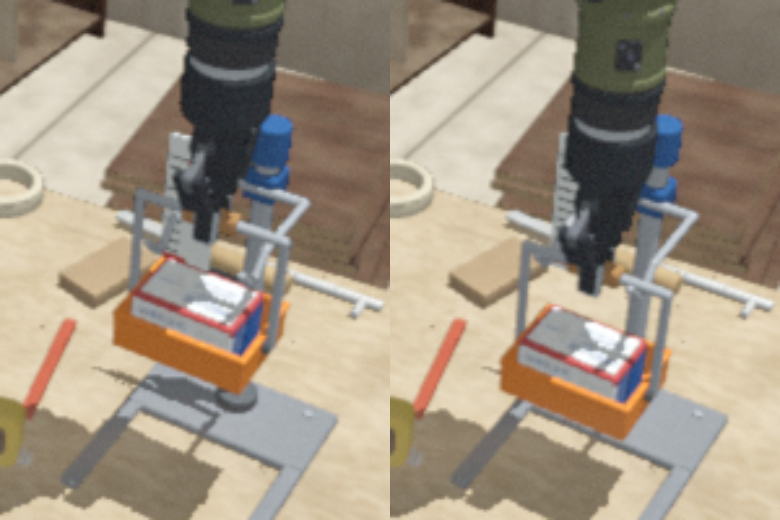

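The carriage has come down with the bar in both hooks, and the force dropped as predicted (contact at TCP z ≈ 0.2725). I'll lower further to near balance.

```bash
python3 - <<'E'
from h import *
ctrl.move_linear(seat(0,.227),v=.02)
ctrl.dwell(.4);f=F(40);print(f,ctrl.get_state()["tool_pos"],ctrl.get_state()["t"])
z=.227+f[2]/80; print(z)
ctrl.move_linear(seat(0,z+.001),v=.01)
ctrl.dwell(.4);print(F(60),ctrl.get_state()["tool_pos"],ctrl.get_state()["torque"],ctrl.get_state()["t"])
E
```

```text
[-0.831  0.344 -0.586] [ 0.485 -0.204  0.227] 23.9833
0.2196767388065444
[-0.566  0.342 -0.051] [ 0.485 -0.204  0.221] [ 0.029  0.091 -0.036] 27.6667
```

Fz is about 0. Fx of -0.6 N means the bar leans on the mast-side flank, so I'll ease it back a little.

```bash
python3 - <<'E'
from h import *
for dx in(-.0015,-.003):
    ctrl.move_linear(seat(dx,.2207),v=.01)
    ctrl.dwell(.2);print(dx,F(40),ctrl.get_state()["tool_pos"],ctrl.get_state()["t"])
E
```

```text
-0.0015 [ 2.866 -0.442 -0.184] [ 0.483 -0.204  0.221] 29.8333
-0.003 [ 5.073 -0.379 -0.065] [ 0.483 -0.204  0.221] 32.0
```

```bash
python3 - <<'E'
from h import *
dx=-.0004
for _ in range(2):
    ctrl.move_linear(seat(dx,.2207),v=.01)
    ctrl.dwell(.3);f=F(35);print(dx,f,ctrl.get_state()["tool_pos"],ctrl.get_state()["t"])
    if abs(f[0])<.5: break
    dx+=f[0]/2300
cv2.imwrite("pics/scene6.png",ctrl.camera("scene"))
cv2.imwrite("pics/g6.png",cv2.resize(cv2.imread("pics/scene6.png")[150:350,340:490],(450,600)))
E
```

```text
-0.0004 [-2.654  0.753 -0.159] [ 0.485 -0.204  0.221] 34.1667
-0.0015540171373923217 [ 2.625 -0.412 -0.092] [ 0.483 -0.204  0.221] 36.1917
```

View pics/g6.png

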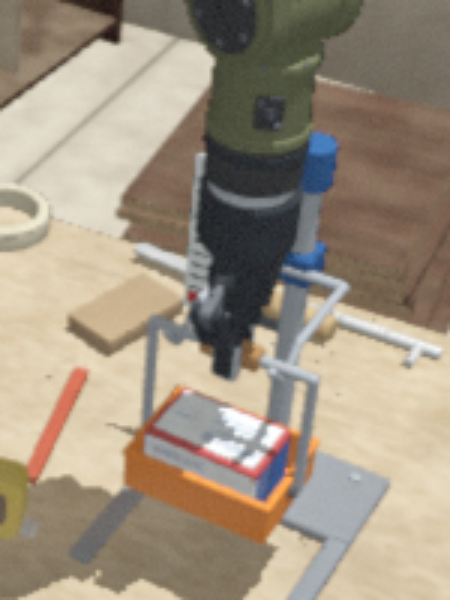

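```bash
python3 - <<'E'
from h import *
ctrl.move_linear(seat(-.00099,.2203),v=.01)
ctrl.dwell(.3);print(F(45),ctrl.get_state()["tool_pos"],ctrl.get_state()["t"])
E
```

```text
[-2.593 -0.788 -0.149] [ 0.484 -0.204  0.22 ] 38.6667
```

```bash
python3 - <<'E'
from h import *
ctrl.move_linear(seat(-.00127,.2203),v=.01)
ctrl.dwell(.3);f=F(30);print(f,ctrl.get_state()["tool_pos"],ctrl.get_state()["t"])
E
```

```text
[ 0.047  0.73  -0.077] [ 0.484 -0.204  0.22 ] 40.4667
```

All forces are near zero (Fx 0.05, Fz -0.08 N), so I'll let go, check, and withdraw straight up.

```bash
python3 - <<'E'
from h import *
a=ctrl.camera("scene")
ctrl.ungrasp()
b=ctrl.camera("scene");s=ctrl.get_state();print(s["t"],s["gripper_width"],F(8))
print(ctrl.move_linear(seat(-.00127,.40),v=.1,f_stop=5))
ctrl.dwell(.5)
c=ctrl.camera("scene");d=ctrl.camera("top")
for n,i in zip("abcd",(a,b,c,d)): cv2.imwrite(f"pics/r_{n}.png",i)
cv2.imwrite("pics/g7.png",np.hstack([cv2.resize(i[190:350,370:490],(260,347)) for i in(a,b,c)]))
print(ctrl.get_state()["t"])
E
```

```text
41.2333 0.08547706787096095 [-0.183 -0.005  0.177]
False
44.1167
```

View pics/g7.png

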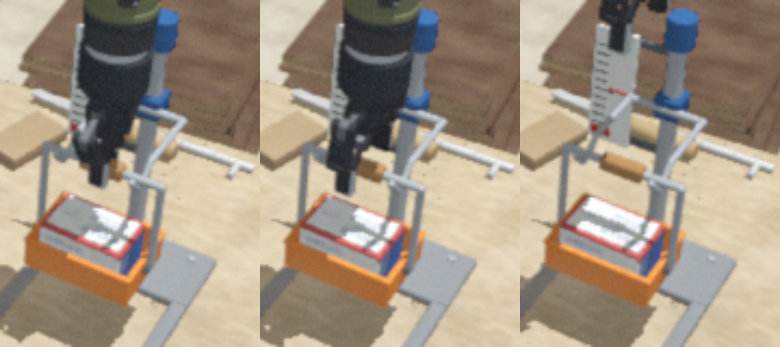

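View pics/r_d.png

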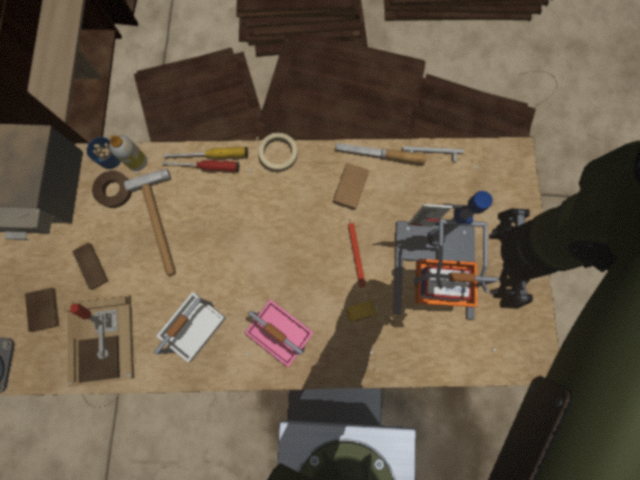

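The tote hangs level in both hooks with the carton in it, at about (447,283) in the top picture. The pointer didn't visibly change on release. The tape (361,311), pencil (357,255) and sanding block (350,186) are where they were. One check that it's at rest, then I'll hand in.

```bash
python3 - <<'E'
from h import *
g=lambda i:cv2.cvtColor(i,cv2.COLOR_BGR2GRAY)[200:340,370:470].astype(np.float32)
b=[cv2.imread("pics/r_c.png")]
for _ in range(4): ctrl.dwell(.25);b.append(ctrl.camera("scene"))
for i in b[1:]: print(cv2.phaseCorrelate(g(b[0]),g(i)),np.abs(g(b[0])-g(i)).max())
print("release shift",cv2.phaseCorrelate(g(cv2.imread("pics/r_a.png"))[85:],g(cv2.imread("pics/r_b.png"))[85:]))
print(ctrl.get_state()["t"]);ctrl.finish_job()
E
```

```text
((0.020121286486450174, -0.003582018381862895), 0.9905442407396104) 13.0
((0.015748773586352627, -0.0021107115555167866), 0.996106348435084) 13.0
((-0.0024237320041464727, 0.025299781459750648), 0.9865050660239325) 13.0
((0.03961899637479149, 0.006095034826557821), 0.995390641424391) 13.0
release shift ((0.019924497285217058, 0.4291893178174355), 1.0309438548088075)
45.3167
the job is handed in; nothing more can be done
```

The orange tote is hanging in both hooks of the spring scale with the carton in it. I handed the job in at 45 s, with the arm clear above the stand.

- **Weight:** the tote and carton together pulled about 4.3 N on the wrist (roughly 0.43 kg), so the carton is about 0.18 kg. The hooks travelled about 52 mm, which agrees and is well short of the red zone.
- **Letting go:** I lowered the load slowly until the wrist force was near zero. Just before release the vertical force was -0.08 N and the force toward the mast 0.05 N.
- **Last checks:** the tote's picture moved about 0.4 px (under 1 mm) on release. It then stayed within 0.04 px over the following second. The tape measure, pencil and sanding block look unmoved.

**What didn't come out clean:**
- Finding the bottom of the hook notches took a few back-and-forth nudges of about a millimetre each, with up to 5 N sideways while I still held the tote.
- About 0.7 N of sideways force (along the bar) remained just before release.
- Force readings are noisy, about 0.5 N per sample, so I averaged 30 or more near the balance point. The sensor's zero is only known to about 0.2 N.
- I had no direct measurement of the hook speed. It was kept low by lowering at 20 mm/s or less.

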